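# Hold down the recessed reset of a handpiece control unit

## Robot

A 6-joint arm with a two-finger parallel gripper is mounted at the origin on the work surface. World frame = base frame: x ahead of the robot, y to its left, z up, the work surface at z = 0. Lengths are in m, angles in rad, forces in N, time in s.
With the tool pointing down it reaches from about 0.3 to 0.85 m from the base axis. Payload 5.4 kg.
Tool frame: the origin (TCP) lies between the finger pads; the fingertips stand 14 mm ahead of it and the grasp point (between the pads) lies 5 mm behind it; z points along the fingers, y is the direction in which the jaws open and shut (so a half turn about z gives the same grasp; the last joint's range is limited). The gripper opens to 85 mm and grips with 20 to 120 N. Pads are 22 mm wide; open, the fingers measure 114 mm over their backs; the gripper's body (76 mm by 85 mm) begins 54 mm behind the grasp point. The pads swing forward as they close: fully open they stand 13 mm farther back than shut.
Start: joints at [-1.505, 0.158, 1.597, -0, 1.386, -0.21], TCP at [0.157, -0.553, 0.245] pointing down, gripper open.
Joint ranges: [-2.91, 2.91], [-0.94, 2.29], [0.18, 2.7], [-1.29, 4.43], [0.17, 2.64], [-3, 3]. Speed limits (rad/s): [2.57, 2.57, 3.14, 3.14, 3.14, 3.14].

## Interface

Orientations are given as a 3x3 rotation matrix whose columns are the frame's x, y, z axes.
In Python, from workcell import monitor, optics, ctrl gives the robot as it stands.
- The arm moves only by the shell command python3 -m handwheel 'ROWS' [FORCE]. ROWS is JSON, a list that holds one entry, the list of rows, each a list of 5 numbers: the shift along the world's x, y, z in cm, then the turn about the world's z in degrees, then the finger opening in cm, from 0 to 8.54. In form: [[[x, y, z, turn, fingers], ...]]. A call has 1 to 5 rows; each row shifts and turns the pose as measured when the row begins; what a row does not reach is not made up. A row lasts 1/12 s, in which the tool goes at most 41.7 mm and 7.16 degrees, less where a joint would pass 70% of its speed; a pose out of reach is approached as far as the arm can. A call is refused whole if a number of a shift passes 4.17 or a number of a turn 7.16, either way. A call with a gripper value outside its range is refused whole. The fingers move at their own pace and stop on an object; FORCE is the grip in N (left out, the last holds). Time passes only in rows, so rows that do not move let the fingers close. It gives the time, the measured TCP pose, the force and the opening at its end, in the units of the state.
- monitor.read_state(): the state, without advancing time (a new reading comes with each control period).
- optics.read_camera(name): name is "side" or "top" or "wrist"; returns a dict with "img" (384x512x3 uint8, red, green, blue), "intrinsics" (3x3 intrinsics, pixels), "eye" and "attitude" of the camera in the world; the wrist camera has in their place "hand_eye" (4x4, takes a point from camera to tool coordinates, whose origin is the TCP and whose axes are the flange's). Camera axes: x right, y up, looking along -z (the intrinsics and any distortion apply to the point x, -y, -z); pixel columns grow to the right and rows downward; lengths in m; the calibration is good to about 2 mm. A picture is of the moment at which its call begins: read the wrist's pose just before it. There is no depth.
- ctrl.close_job(): hands the job in, once; it reports no verdict.
The state is a dict: "t": time; "q": joint angles; "qd": joint speeds; "joint_torque": joint torques, N m; "position": TCP position; "tool_rot": TCP orientation; "ft_force": force on the tool from outside, world axes, zero at the start; "torque": the same for the moment, N m; "grip_width": opening from 0.0 (shut) to 1.0 (fully open).
Only numpy, scipy, OpenCV 4.12 (cv2) and the standard library are available. Lean on these libraries where they do the work, as an engineer would, in place of code of your own. Each camera call takes 0.05 s, during which the arm holds its last target. There are 200 camera calls.

## Task

The handpiece control unit on the dental bench has tripped and must be reset. First slide the small dust shutter on its top fully open, then take the square-handled reset stylus out of the instrument block, reach its thin shaft down through the uncovered hole and press the recessed button fully down. Finish while still gripping the stylus and holding the button down; leave the other two instruments, the plaster model and the dropper bottle where they are.

Things in the scene. Friction and masses are not known exactly. Their poses are not given: they have to be found in the camera images.
- unit: Handpiece control unit, a fixed off-white box 170 (x) x 220 (y) x 90 mm high, display and dial on its -x face. Origin: centre of its underside, on the table; yaw within about 20 degrees. On its flat top, along its own y, run two rails 6 mm wide and high, 100 mm long, 37 mm apart between centres, the shutter between them.
- hole (a point): Centre of the mouth of the round reset hole, 16 mm across, level with the unit's top (90 mm above the table). The hole goes straight down with vertical walls; the button fills its bottom, 22 mm below the mouth. Its axes are those of the unit. At the start the shutter covers it.
- shutter (a joint): How far the dust shutter has slid open, in m: 0 = centred over the hole, 0.040 = fully open at its end stop. Opens along the unit's own +y. An aluminium plate 29 (x) x 36 (y) x 3 mm flat on the unit's top, stays where it is left, moves with about 1.2 N. It starts between 0 and 0.008.
- shutter_tab (a point): Middle of the top edge of the shutter's upright black tab, which is 24 mm wide along the unit's x, 8 mm thick along the unit's y, and stands in the middle of the plate; its top is 25.5 mm above the unit's top. Nothing else on the unit's top is as high. It can be pinched from above across its thickness or pushed on its face.
- reset (a joint): How far the recessed reset button is pressed down, in m: 0 = up, 0.006 = fully down against a rigid stop. Spring return: begins to move at 1.4 N, fully down at 5.6 N; it comes up again as soon as it is released.
- reset_top (a point): Centre of the upper face of the reset button (14 mm across), down in the hole: 68 mm above the table when up, 62 mm when fully down.
- stand: Instrument block, a fixed grey plastic block 50 (x) x 190 (y) x 65 mm high with three sockets 11 mm across and 58 mm deep in a row along its own y, 60 mm apart, one instrument upright in each; which is in which socket varies. Origin: centre of its underside, on the table. Yaw within about 30 degrees.
- stylus: The reset stylus, about 60 g, upright in the block: square flat-topped handle 16 x 16 x 60 mm (sides along its own x and y, yaw within 0.25 rad of the block's; the only handle with flat sides) above a round shaft 8 mm thick, 52 mm long. Origin: lower end of the shaft, z up; handle from 52 to 112 mm above it. Handle rests on the block's top: its middle starts 95 mm above the table.
- stylus_tip (a point): The lower end of the stylus's shaft, the same point as the origin of the stylus.
- plugger: Bystander: instrument upright in the block with a round handle 16 mm thick and a ball of 26 mm on top; top 136 mm above the table. Origin: lower end of its shaft.
- tamper: Bystander: shorter instrument upright in the block with a round handle 16 mm thick and a flat disc of 30 mm on top; top 107 mm above the table. Origin: lower end of its shaft.
- model: Bystander: loose plaster dental arch model, 55 x 65 mm, about 30 mm high. Origin: centre of its underside.
- dropper: Bystander: small brown glass dropper bottle, 36 mm across, 100 mm high with a black rubber bulb. Origin: centre of its underside.
Things that resemble listed ones, but are neither listed nor needed, are in the scene too. Leave any red look-alike of the stylus alone.

How it is judged:
On the way, in this order (a step that is already met when the one before it is completed fails the run):
1. the shutter is slid fully open (value of joint shutter above 0.034 m and contact force between the fingers and stylus below 0.1 N), for 0.1 s.
2. the stylus is gripped and lifted clear of the block (z of stylus_tip in the frame of stand above 0.068 m and contact force between the fingers and stylus above 2 N), for 0.1 s.
3. the gripped stylus reaches through the hole and presses the button down (value of joint reset above 0.0045 m and contact force between stylus and reset above 1.5 N and horizontal distance between stylus_tip and hole below 0.008 m and z of stylus_tip in the frame of unit below 0.068 m and contact force between the fingers and stylus above 2 N), for 0.2 s.
At the end, for the whole second after the job is handed in: The gripped stylus stands in the hole with its tip on the button (pushing with more than 1.5 N), the button is at least 4.5 of its 6 mm down and stays so for the last second, the shutter is still open (at least 30 of 40 mm), and the bystanders are within 25 mm of where they stood (all of step 3 and value of joint shutter above 0.03 m and distance of each of plugger, tamper, model, dropper from where it was at the start of the episode below 0.025 m); the arm keeps its last pose, push and grip.
It fails at once if the ball-headed instrument is moved by more than 30 mm or tipped over (distance of plugger from where it was at the start of the episode above 0.03 m or angle between plugger's own z axis and vertical above 0.5 rad).
It fails at once if the disc-headed instrument is moved by more than 30 mm or tipped over (distance of tamper from where it was at the start of the episode above 0.03 m or angle between tamper's own z axis and vertical above 0.5 rad).
It fails at once if the plaster model is moved by more than 30 mm or tipped over (distance of model from where it was at the start of the episode above 0.03 m or angle between model's own z axis and vertical above 0.5 rad).
It fails at once if the dropper bottle is moved by more than 30 mm or tipped over (distance of dropper from where it was at the start of the episode above 0.03 m or angle between dropper's own z axis and vertical above 0.5 rad).
It also fails if it takes over 51 s, if anything falls off the work surface, if the arm or the gripper's body presses on something with over 40 N, if the wrist force passes 120 N, or if a joint passes its speed limit or range.

## Working session

There is one attempt and no reset: what is moved stays moved. The work goes in short steps, Python scripts to look and compute and a shell command to move; the robot and the scene stay as the last step left them, time stands still between calls to the robot, and variables do not carry over. Pictures are saved under pics/ and viewed, about 8 in all and at most 12, crops included, and the job is handed in when it is done.

```bash
mkdir -p pics; cat > h.py <<'E'
import numpy as np, cv2
from workcell import monitor, optics, ctrl
def snap(n,fn):
    s=monitor.read_state(); c=optics.read_camera(n)
    if 'hand_eye' in c:
        T=np.eye(4);T[:3,:3]=s['tool_rot'];T[:3,3]=s['position'];M=T@np.array(c['hand_eye']);R,e=M[:3,:3],M[:3,3]
    else: R,e=np.array(c['attitude']),np.array(c['eye'])
    np.savez('pics/'+fn+'.npz',img=c['img'],K=c['intrinsics'],R=R,e=e,D=np.array(c.get('distortion',[0,0,0,0,0]),float))
    cv2.imwrite('pics/'+fn+'.png',c['img'][:,:,::-1]); print(n,[k for k in c if k!='img'],e.round(3),s['t'])
def ray(fn,u,v):
    d=np.load('pics/'+fn+'.npz'); p=cv2.undistortPoints(np.array([[[u,v]]],float),d['K'],d['D'])[0,0]
    return d['e'],d['R']@np.array([p[0],-p[1],-1])
def atz(fn,u,v,z):
    e,r=ray(fn,u,v); return (e+r*(z-e[2])/r[2]).round(4)
def proj(fn,P):
    d=np.load('pics/'+fn+'.npz'); q=(np.array(P)-d['e'])@d['R']; q=q*[1,-1,-1]
    return cv2.projectPoints(q.reshape(-1,1,3),np.zeros(3),np.zeros(3),d['K'],d['D'])[0][:,0].round(1)
def crop(fn,x,y,w,h,s,out):
    cv2.imwrite('pics/'+out+'.png',cv2.resize(cv2.imread('pics/'+fn+'.png')[y:y+h,x:x+w],None,fx=s,fy=s,interpolation=cv2.INTER_CUBIC))
E
python3 - <<'E'
from h import *
snap('top','t0'); snap('side','s0')
c=optics.read_camera('top');print({k:v for k,v in c.items() if k!='img'})
a=cv2.imread('pics/t0.png')
cv2.imwrite('pics/t0b.png',cv2.resize(a,(800,600),interpolation=cv2.INTER_CUBIC))
E
```

```text
top ['intrinsics', 'eye', 'attitude'] [0.361 0.078 1.039] 0.0
side ['intrinsics', 'eye', 'attitude'] [0.3   0.68  0.804] 0.05
{'intrinsics': array([[416.99355986,   0.        , 262.27017649],
       [  0.        , 416.99355986, 198.11270039],
       [  0.        ,   0.        ,   1.        ]]), 'eye': array([0.36056799, 0.07801405, 1.03893745]), 'attitude': array([[ 0.07859785,  0.97237719, -0.21978392],
       [-0.99690138,  0.07596336, -0.02042578],
       [-0.00316604,  0.22070831,  0.97533472]])}
```

View pics/t0b.png

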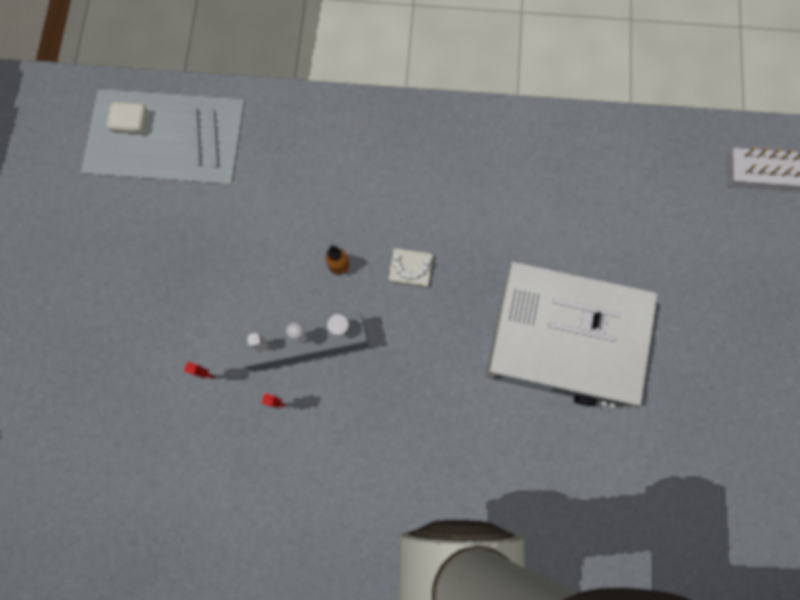

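View pics/s0.png

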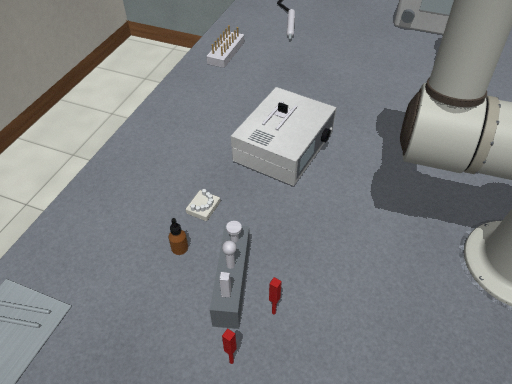

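The top view shows the unit at (574,335), with its tab at (597,321). The block is at (305,340), with the stylus (white square top) at (254,340), the plugger ball at (294,330) and the tamper disc at (338,324). The red look-alikes at (195,370) and (272,400) are to be left alone. The side view agrees: the white square handle is at (225,284), in the end socket at +y. I'll confirm this in one enlarged crop.

```bash
python3 - <<'E'
from h import *
a=cv2.imread('pics/t0.png')
f=lambda x,y,w,h,s:cv2.resize(a[y:y+h,x:x+w],None,fx=s,fy=s,interpolation=cv2.INTER_CUBIC)
cv2.imwrite('pics/c0.png',np.vstack([f(305,160,133,100,6)[:, :798],]) )
A=f(340,185,66,40,12)[:,:792]; b=cv2.imread('pics/s0.png')[210:330,190:290]
B=f(150,195,100,50,4); C=cv2.resize(b,None,fx=2.3,fy=2.3,interpolation=cv2.INTER_CUBIC)[:120*2]
# montage: top-left unit (x4), stand (x4), side crop
out=np.zeros((600,800,3),np.uint8)
u=f(305,160,130,105,3.0); out[:315,:390]=u
out[:200,400:800]=B
t=f(342,185,64,40,6); out[320:560,0:384]=t
s=cv2.resize(cv2.imread('pics/s0.png')[215:330,195:325],None,fx=3,fy=3,interpolation=cv2.INTER_CUBIC); out[210:555,400:790]=s
cv2.imwrite('pics/m0.png',out)
E
```

```text
(no output)
```

View pics/m0.png

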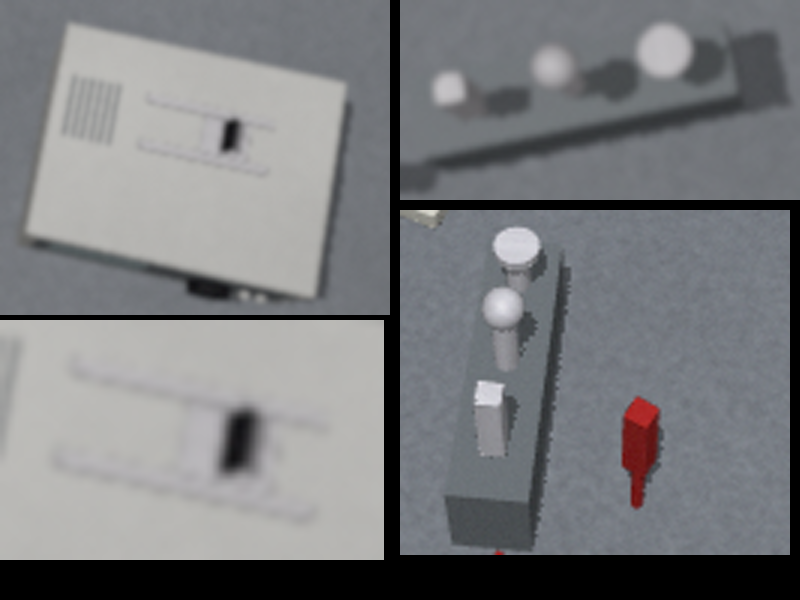

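The crop confirms it: the white instrument with flat sides is the stylus, next to the ball-headed plugger and then the disc-headed tamper, and the red one is a look-alike. In the crop, the unit's top corners are at (68,24), (347,84), (318,298) and (25,238), and the tab is around (240,440).

```bash
python3 - <<'E'
from h import *
P=[atz('t0',305+x/3,160+y/3,.09) for x,y in [(68,24),(347,84),(318,298),(25,238)]]
print(P)
P=np.array(P)[:,:2]
print([np.linalg.norm(P[i]-P[(i+1)%4]).round(3) for i in range(4)],'centre',P.mean(0))
for d in (P[0]-P[1],P[3]-P[2]): print('yaw',np.degrees(np.arctan2(-d[0],d[1])))
print('tab',atz('t0',342+242/6,185+(433-320)/6,.1155))
R=[atz('t0',342+x/6,185+(y-320)/6,.096) for x,y in [(73,362),(327,420),(58,458),(310,514)]]
print('rails',R,np.mean(R,0),[np.degrees(np.arctan2(-(R[i]-R[i+1])[0],(R[i]-R[i+1])[1])) for i in (0,2)])
print('stylus top T',atz('t0',162.5,217,.125),'plug',atz('t0',150+153/4,195+66/4,.125),'tamp',atz('t0',150+265/4,195+50/4,.107))
e1,r1=ray('t0',162.5,217);e2,r2=ray('s0',195+90/3,215+(392-210)/3)
A=np.c_[r1,-r2];s=np.linalg.lstsq(A,e2-e1,rcond=None)[0];print('tri',e1+r1*s[0],e2+r2*s[1])
print('side stylus',atz('s0',225,215+182/3,.125))
E
```

```text
[array([ 0.6594, -0.0509,  0.09  ]), array([ 0.6275, -0.2702,  0.09  ]), array([ 0.4594, -0.2477,  0.09  ]), array([ 0.4874, -0.0258,  0.09  ])]
[np.float64(0.222), np.float64(0.17), np.float64(0.224), np.float64(0.174)] centre [ 0.558425 -0.14865 ]
yaw -8.276358014824462
yaw -7.191742770031437
tab [ 0.5766 -0.1744  0.1155]
rails [array([ 0.6042, -0.1141,  0.096 ]), array([ 0.5888, -0.2122,  0.096 ]), array([ 0.5658, -0.1095,  0.096 ]), array([ 0.5515, -0.2061,  0.096 ])] [ 0.577575 -0.160475  0.096   ] [np.float64(-8.921633054635485), np.float64(-8.420520183114434)]
stylus top T [0.5062 0.3152 0.125 ] plug [0.5231 0.2595 0.125 ] tamp [0.5405 0.2004 0.107 ]
tri [0.50646518 0.31554687 0.12361623] [0.50615854 0.31549137 0.12355295]
side stylus [0.5057 0.3163 0.125 ]
```

```bash
python3 - <<'E'
from h import *
s=monitor.read_state();print(s['t'],s['position'],s['tool_rot'],s['ft_force'],s['grip_width'])
y=s['tool_rot'][:,1] if hasattr(s['tool_rot'],'shape') else np.array(s['tool_rot'])[:,1]
print('tool y angle',np.degrees(np.arctan2(y[1],y[0])))
E
python3 -m handwheel '[[[4.17,4,0,0,8.5],[4.17,4,0,0,8.5],[4.17,4,0,0,8.5],[4.17,4,0,0,8.5],[4.17,4,0,0,8.5]]]'
```

```text
0.15 [ 0.15652693 -0.55281612  0.2445361 ] [[ 9.62208109e-01  2.72315158e-01 -9.33996879e-05]
 [ 2.72314993e-01 -9.62207018e-01  1.48289719e-03]
 [ 3.13945548e-04 -1.45228984e-03 -9.99998896e-01]] [-0.24023291  0.07817818 -0.17844687] 1.0036398870876124
tool y angle -74.19790407462406
t: 0.57
position: [0.3067, -0.4062, 0.243]
tool_rot: [[0.966, 0.259, -0.003], [0.259, -0.966, 0.002], [-0.002, -0.003, -1.0]]
ft_force: [0.5, -1.2, -0.4]
grip_width: 0.996
```

```bash
python3 -m handwheel '[[[4,4,0,-6,8.5],[4,4,0,-6,8.5],[4,4,0,-6,8.5],[4,4,0,-6,8.5],[4,2,0,0,8.5]]]'; python3 -m handwheel '[[[4,3,0,0,4],[1,1,0,0,4],[0,0,0,0,4]]]'
python3 - <<'E'
from h import *
snap('wrist','w1');s=monitor.read_state();print(s['position'])
a=cv2.imread('pics/w1.png');cv2.imwrite('pics/w1b.png',cv2.resize(a,(800,600),interpolation=cv2.INTER_CUBIC))
E
```

```text
t: 0.98
position: [0.456, -0.2705, 0.2424]
tool_rot: [[0.987, -0.163, -0.003], [-0.163, -0.987, 0.004], [-0.003, -0.004, -1.0]]
ft_force: [0.4, -1.5, 0.0]
grip_width: 0.996
t: 1.23
position: [0.5043, -0.2297, 0.2416]
tool_rot: [[0.988, -0.157, -0.001], [-0.157, -0.988, 0.006], [-0.002, -0.006, -1.0]]
ft_force: [0.1, 0.6, 0.1]
grip_width: 0.6
wrist ['intrinsics', 'hand_eye'] [ 0.577 -0.242  0.371] 1.2333
[ 0.50346233 -0.23044347  0.24153379]
```

View pics/w1b.png

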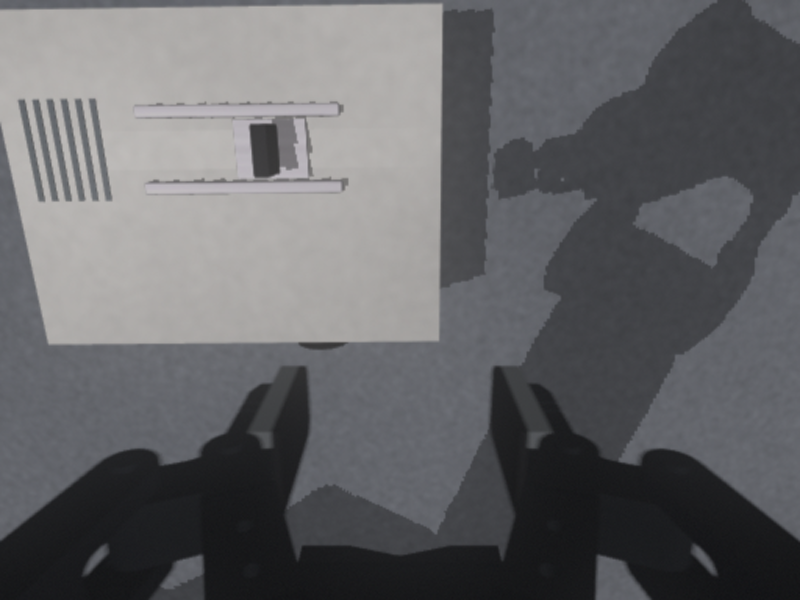

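The wrist view shows the rails from (134,111) to (342,108) and from (146,188) to (346,186), with the tab around (264,150) and the plate spanning x 234–311. I'll compute the positions.

```bash
python3 - <<'E'
from h import *
k=.64
R=[atz('w1',x*k,y*k,.096) for x,y in [(134,111),(341,108),(146,188),(346,186)]]
print(R,np.mean(R,0),[np.degrees(np.arctan2(-(R[i]-R[i+1])[0],(R[i]-R[i+1])[1])) for i in (0,2)])
P=[atz('w1',x*k,y*k,.09) for x,y in [(443,3),(439,340),(48,345)]];print(P,[np.linalg.norm(P[1]-P[i]) for i in (0,2)])
for x,y in [(251,124),(277,124)]: print('tabtop',atz('w1',x*k,y*k,.1155))
print('plate',atz('w1',234*k,150*k,.093),atz('w1',311*k,150*k,.093))
th=np.radians(-8.4);ex=np.array([np.cos(th),np.sin(th),0]);ey=np.array([-np.sin(th),np.cos(th),0])
c=np.array([.5766,-.1744,.1155])
Q=[c+a*ex*.012+b*ey*.004-[0,0,z] for z in (0,.0225) for a in(-1,1) for b in(-1,1)]
print(proj('w1',Q)/k)
crop('w1',130,60,100,75,8,'w1c')
s=monitor.read_state();y=np.array(s['tool_rot'])[:,1];print('y ang',np.degrees(np.arctan2(y[1],y[0])))
E
```

```text
[array([ 0.6041, -0.1142,  0.096 ]), array([ 0.5897, -0.2138,  0.096 ]), array([ 0.5675, -0.1092,  0.096 ]), array([ 0.5527, -0.2093,  0.096 ])] [ 0.5785   -0.161625  0.096   ] [np.float64(-8.226722464108155), np.float64(-8.41037297443751)]
[array([ 0.6284, -0.2693,  0.09  ]), array([ 0.4602, -0.2444,  0.09  ]), array([ 0.4912, -0.0259,  0.09  ])] [np.float64(0.17003308501582856), np.float64(0.22068812836217538)]
tabtop [ 0.5884 -0.1742  0.1155]
tabtop [ 0.5866 -0.1858  0.1155]
plate [ 0.5787 -0.1568  0.093 ] [ 0.5726 -0.195   0.093 ]
[[268.28125 176.875  ]
 [251.25    177.03125]
 [264.0625  123.125  ]
 [246.40625 123.28125]
 [278.90625 172.96875]
 [263.125   173.125  ]
 [275.3125  123.28125]
 [259.0625  123.59375]]
y ang -99.04600291017208
```

View pics/w1c.png

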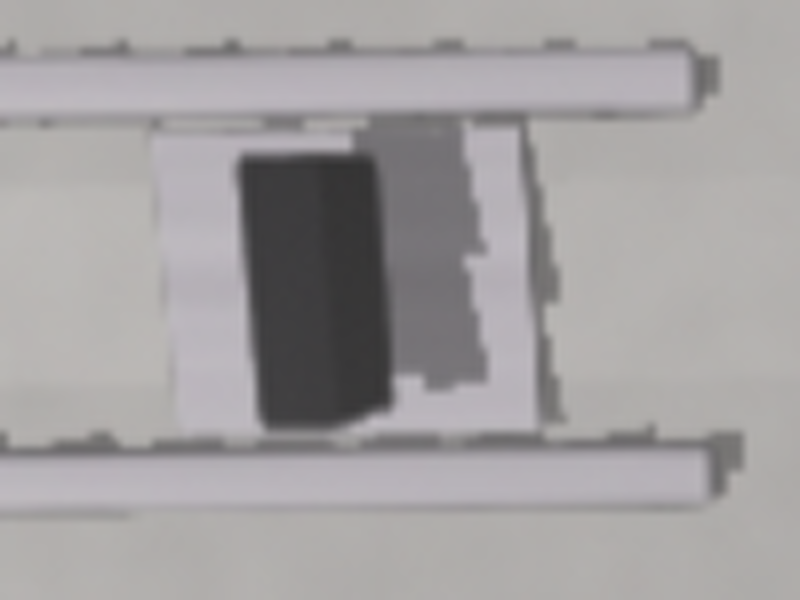

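The top of the tab is centred at (166.4,96.5) px, which puts it at about (0.576, -0.1757). The rails' centre is 14 mm further along +y, so the shutter starts about 6 mm open. Next I go above the tab and descend.

```bash
python3 -m handwheel '[[[3.6,2.7,0,0.7,4],[3.6,2.7,0,0,4],[0,0,-3,0,4],[0,0,-3,0,4],[0,0,-2,0,4]]]'; python3 - <<'E'
from h import *
print((np.array([.576,-.1757,.113])-monitor.read_state()['position'])*100)
E
```

```text
t: 1.7
position: [0.574, -0.1845, 0.1653]
tool_rot: [[0.989, -0.15, 0.008], [-0.15, -0.989, -0.003], [0.008, 0.001, -1.0]]
ft_force: [0.1, 0.0, -0.8]
grip_width: 0.472
[ 0.19667579  0.88403057 -5.2317397 ]
```

```bash
python3 -m handwheel '[[[0.2,0.9,0,0,4],[0,0,-2.5,0,4],[0,0,-1.5,0,4],[0,0,0,0,4]]]'; python3 - <<'E'
from h import *
print((np.array([.576,-.1757,.113])-monitor.read_state()['position'])*100)
E
```

```text
t: 2.03
position: [0.5715, -0.1769, 0.121]
tool_rot: [[0.988, -0.156, 0.0], [-0.156, -0.988, 0.0], [-0.0, -0.0, -1.0]]
ft_force: [-0.5, -0.0, -0.1]
grip_width: 0.47
[ 0.4505535   0.12334444 -0.80226009]
```

```bash
python3 -m handwheel '[[[0.4,0.1,-0.8,0,4],[0,0,0,0,0],[0,0,0,0,0],[0,0,0,0,0],[0,0,0,0,0]]]' 30; python3 -m handwheel '[[[0,0,0,0,0],[0,0,0,0,0],[0,0,0,0,0]]]'
```

```text
t: 2.45
position: [0.5764, -0.1778, 0.1167]
tool_rot: [[0.987, -0.158, 0.003], [-0.158, -0.987, -0.001], [0.003, 0.001, -1.0]]
ft_force: [1.1, -1.3, -8.8]
grip_width: 0.078
t: 2.7
position: [0.5764, -0.1778, 0.1167]
tool_rot: [[0.988, -0.157, 0.004], [-0.157, -0.988, -0.002], [0.004, 0.001, -1.0]]
ft_force: [0.9, 0.3, -4.0]
grip_width: 0.084
```

Gripped: the width of 0.084 is about 7 mm, which fits the tab. Dragging along the unit's +y.

```bash
python3 -m handwheel '[[[0.15,1,0,0,0],[0.15,1,0,0,0],[0.15,1,0,0,0],[0.1,0.6,0,0,0],[0,0,0,0,0]]]'; python3 - <<'E'
from h import *
s=monitor.read_state();print(s['position']-np.array([.5764,-.1778,.1167]))
E
```

```text
t: 3.12
position: [0.5819, -0.1403, 0.1167]
tool_rot: [[0.988, -0.156, 0.003], [-0.156, -0.988, -0.007], [0.004, 0.007, -1.0]]
ft_force: [-0.7, -9.1, -7.0]
grip_width: 0.082
[ 5.51472168e-03  3.74587707e-02 -1.33891569e-05]
```

Resistance of 9 N after 37.9 mm means the end stop has been reached. I release, rise and look.

```bash
python3 -m handwheel '[[[0,0,0,0,4],[0,0,0,0,4],[0,0,0,0,4],[0,0,4,0,4],[0,0,4,0,4]]]'; python3 -m handwheel '[[[-3.5,-2,3,0,4],[-3.5,-2,2,0,4],[0,0,0,0,4]]]'; python3 - <<'E'
from h import *
snap('wrist','w2')
print(proj('w2',[[.5761,-.1799,.09],[.5819,-.1403,.1155]]))
u,v=proj('w2',[[.579,-.16,.09]])[0].astype(int);print(u,v)
x=max(0,u-60);y=max(0,v-45);crop('w2',x,y,120,90,6,'w2c');print(x,y)
E
```

```text
t: 3.53
position: [0.578, -0.1346, 0.1917]
tool_rot: [[0.988, -0.155, -0.011], [-0.155, -0.988, 0.002], [-0.011, -0.0, -1.0]]
ft_force: [0.9, -0.3, 1.9]
grip_width: 0.466
t: 3.78
position: [0.5191, -0.1713, 0.2483]
tool_rot: [[0.988, -0.151, 0.005], [-0.151, -0.988, -0.005], [0.006, 0.004, -1.0]]
ft_force: [0.6, 0.1, 0.2]
grip_width: 0.467
wrist ['intrinsics', 'hand_eye'] [ 0.591 -0.182  0.378] 3.7833
[[254.4 102.7]
 [200.6 104.9]]
229 102
169 57
```

View pics/w2c.png

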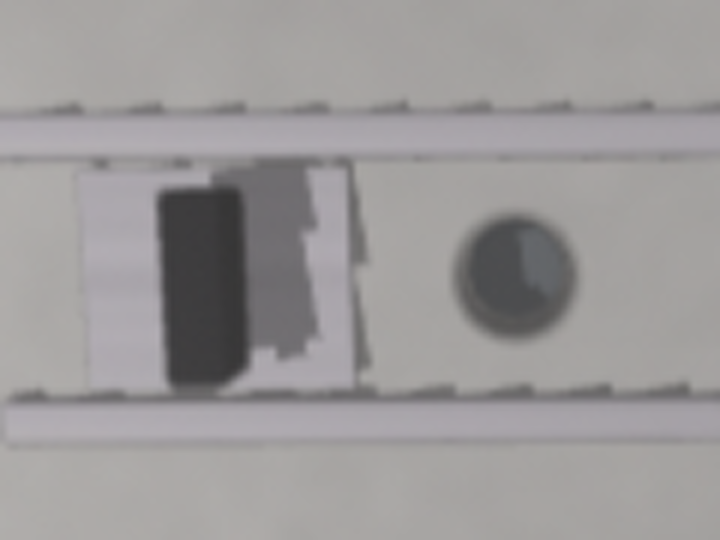

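The hole is uncovered, at crop (515,275), px (254.8,102.8). That matches my prediction, so the hole is at (0.576, -0.180), and the plate centre is about 39 mm away: fully open. Now to the stylus, turning so the jaws act along the block's x.

```bash
for i in 1; do python3 -m handwheel '[[[0,2.8,0,7.1,4],[0,2.8,0,7.1,4],[0,2.8,0,7.1,4],[0,2.8,0,7.1,4],[0,2.8,0,7.1,4]]]' >/dev/null; python3 -m handwheel '[[[0,2.8,0,7.1,4],[0,2.8,0,7.1,4],[0,2.8,0,7.1,4],[0,2.8,0,7.1,4],[0,2.8,0,7.1,4]]]'>/dev/null; python3 -m handwheel '[[[0,2.8,0,7.1,4],[0,2.8,0,7.1,4],[0,2.8,0,7.1,4],[0,2.8,0,7.1,4],[0,2.8,0,7.1,4]]]'; done
python3 - <<'E'
from h import *
s=monitor.read_state();y=np.array(s['tool_rot'])[:,1];print('y ang',np.degrees(np.arctan2(y[1],y[0])),s['q'])
E
```

```text
t: 5.08
position: [0.5181, 0.2775, 0.2393]
tool_rot: [[-0.152, 0.988, -0.014], [0.988, 0.152, 0.013], [0.015, -0.011, -1.0]]
ft_force: [0.4, 0.4, 0.7]
grip_width: 0.469
y ang 8.736476309124301 [0.27792156 0.19957861 1.56233736 0.01675997 1.38908281 0.12242121]
```

```bash
python3 -m handwheel '[[[0.2,-1.5,0,7.1,4],[0,0,0,0,4],[0,0,0,0,4]]]'
python3 - <<'E'
from h import *
snap('wrist','w3')
s=monitor.read_state();y=np.array(s['tool_rot'])[:,1];print('y ang',np.degrees(np.arctan2(y[1],y[0])),s['position'])
p=proj('w3',[[.506,.3155,.125],[.523,.2595,.123],[.5062,.3155,.065]]);print(p)
u,v=p[0].astype(int);x=max(0,u-60);y=max(0,v-45);crop('w3',x,y,120,90,6,'w3c');print(x,y)
E
```

```text
t: 5.33
position: [0.5174, 0.2721, 0.2363]
tool_rot: [[-0.284, 0.959, -0.02], [0.959, 0.284, 0.015], [0.02, -0.015, -1.0]]
ft_force: [0.6, -1.1, -0.1]
grip_width: 0.469
wrist ['intrinsics', 'hand_eye'] [0.499 0.34  0.367] 5.3333
y ang 16.49210989018847 [0.51742656 0.27157413 0.23616222]
[[260.3 128. ]
 [260.5 206.6]
 [260.6 120.6]]
200 83
```

View pics/w3c.png

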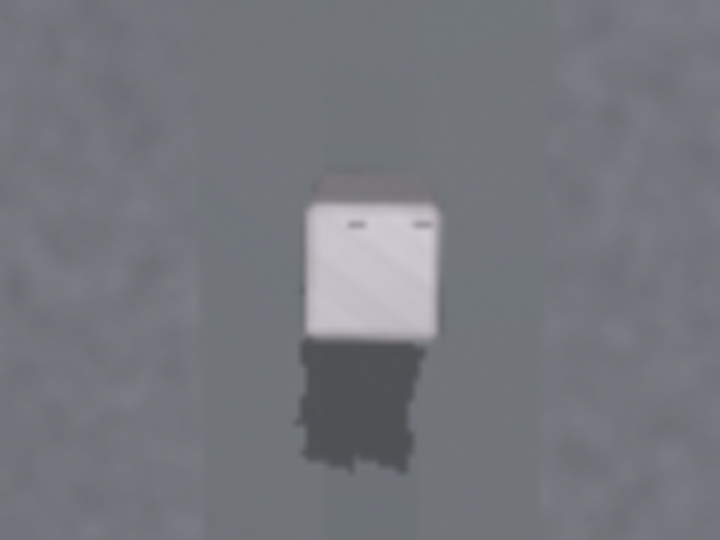

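The white square handle top, with flat edges aligned to the jaws, is centred at px (262.0,128.2).

```bash
python3 - <<'E'
from h import *
p=atz('w3',262,128.2,.125);print(p,(p-monitor.read_state()['position'])*100,monitor.read_state()['tool_rot'])
E
python3 -m handwheel '[[[-0.5,2.2,0,0,4],[-0.5,2.2,0,0,4],[0,0,0,0,4]]]'
python3 - <<'E'
from h import *
p=atz('w3',262,128.2,.125);print((p-monitor.read_state()['position'])*100)
E
```

```text
[0.5072 0.3157 0.125 ] [ -1.02265616   4.41258741 -11.11622233] [[-0.28354296  0.95875085 -0.02000513]
 [ 0.95875539  0.28385133  0.01471463]
 [ 0.01978615 -0.01500779 -0.99969159]]
t: 5.63
position: [0.5074, 0.3158, 0.2352]
tool_rot: [[-0.271, 0.962, -0.021], [0.962, 0.271, 0.015], [0.021, -0.017, -1.0]]
ft_force: [0.8, -0.9, -0.2]
grip_width: 0.469
[ -0.02418059  -0.01139885 -11.02415016]
```

```bash
python3 -m handwheel '[[[0,0,-3,0.5,4],[0,0,-3,0,4],[0,0,-3,0,4],[0,0,0,0,4]]]'
python3 - <<'E'
from h import *
print((np.array([.5072,.3157,.092])-monitor.read_state()['position'])*100)
E
```

```text
t: 5.97
position: [0.5092, 0.3156, 0.1453]
tool_rot: [[-0.27, 0.963, -0.015], [0.963, 0.27, 0.018], [0.021, -0.009, -1.0]]
ft_force: [-0.5, -0.7, -0.6]
grip_width: 0.466
[-0.19935644  0.00956886 -5.32660043]
```

```bash
python3 -m handwheel '[[[-0.2,0,-1.8,0.3,4],[0,0,-1.8,0,4],[0,0,-1.5,0,4],[0,0,0,0,4]]]'
python3 - <<'E'
from h import *
print((np.array([.5072,.3157,.092])-monitor.read_state()['position'])*100)
E
```

```text
t: 6.3
position: [0.5092, 0.3137, 0.0963]
tool_rot: [[-0.265, 0.964, -0.013], [0.964, 0.265, 0.018], [0.021, -0.008, -1.0]]
ft_force: [-0.7, -0.7, -0.4]
grip_width: 0.47
[-0.1984438   0.19706705 -0.42549582]
```

```bash
python3 -m handwheel '[[[-0.2,0.2,-0.4,0.3,4],[0,0,0,0,4],[0,0,0,0,0],[0,0,0,0,0],[0,0,0,0,0]]]' 60; python3 -m handwheel '[[[0,0,0,0,0],[0,0,0,0,0],[0,0,0,0,0]]]'
```

```text
t: 6.72
position: [0.5097, 0.3158, 0.0981]
tool_rot: [[-0.267, 0.964, -0.008], [0.964, 0.267, 0.02], [0.021, -0.003, -1.0]]
ft_force: [-2.8, -1.4, -2.4]
grip_width: 0.18
t: 6.97
position: [0.5096, 0.3159, 0.0989]
tool_rot: [[-0.267, 0.964, -0.008], [0.964, 0.267, 0.02], [0.021, -0.003, -1.0]]
ft_force: [-0.9, -0.7, 0.1]
grip_width: 0.178
```

Gripped: the opening is about 15 mm. The tip is 86 mm below the TCP. Lifting.

```bash
python3 -m handwheel '[[[0,0,2,0,0],[0,0,3,0,0],[0,0,3,0,0],[0,0,3,0,0],[0,0,3,0,0]]]'; python3 -m handwheel '[[[0,-3,1,0,0],[0,-3.5,0,0,0],[0,-3.5,0,0,0],[0,-3.5,0,0,0],[0,-3.5,0,0,0]]]'
```

```text
t: 7.38
position: [0.5075, 0.3147, 0.2364]
tool_rot: [[-0.266, 0.964, -0.014], [0.964, 0.266, 0.018], [0.021, -0.008, -1.0]]
ft_force: [-0.2, 0.6, -1.1]
grip_width: 0.183
t: 7.8
position: [0.5137, 0.147, 0.2619]
tool_rot: [[-0.277, 0.961, 0.016], [0.961, 0.277, 0.027], [0.021, 0.023, -1.0]]
ft_force: [0.8, 0.1, -1.9]
grip_width: 0.176
```

```bash
python3 -m handwheel '[[[0.7,-3.7,0,0,0],[0.7,-3.7,0,0,0],[0.7,-3.7,0,0,0],[0.7,-3.7,0,0,0],[0.7,-3.7,0,0,0]]]'>/dev/null; python3 -m handwheel '[[[0.7,-3.7,0,0,0],[0.7,-3.7,-0.5,0,0],[0.7,-3.7,-0.5,0,0],[0.7,-2.4,0,0,0],[0,0,0,0,0]]]'
python3 - <<'E'
from h import *
s=monitor.read_state();print((np.array([.576,-.180,.2])-s['position'])*100); R=np.array(s['tool_rot']);print(R[:,2]*.086+s['position'])
E
```

```text
t: 8.63
position: [0.5809, -0.1977, 0.2594]
tool_rot: [[-0.271, 0.962, 0.04], [0.962, 0.271, 0.017], [0.006, 0.043, -0.999]]
ft_force: [0.6, 0.6, 0.2]
grip_width: 0.18
[-0.48747475  1.77044152 -5.94405928]
[ 0.58428955 -0.19624278  0.17352085]
```

```bash
cat >> h.py <<'E'
Rg=np.array([[-.267,.964,-.008],[.964,.267,.02],[.021,-.003,-1.]])
def tip(dp=np.zeros(3)):
    s=monitor.read_state();R=np.array(s['tool_rot'])
    return s['position']+R@(Rg.T@(np.array([.5085,.3158,.013])-[.5096,.3159,.0989]+dp)), R
E
python3 -m handwheel '[[[-0.4,0.8,-1,0,0],[-0.4,0.8,-2,0,0],[0,0,-1.5,0,0],[0,0,0,0,0],[0,0,0,0,0]]]'
python3 - <<'E'
from h import *
snap('wrist','w4');snap('side','s4')
t,R=tip();print('tip',t)
a=R@Rg.T@np.array([0,0,1.]);print(a)
P=[t,t+.052*a,t+.112*a,[.576,-.18,.09]]
print(proj('w4',P));print(proj('s4',P))
out=np.zeros((600,800,3),np.uint8)
u,v=proj('w4',P)[0].astype(int);x=min(max(0,u-65),382);y=min(max(0,v-50),284);print('w',x,y)
out[:600,:400]=cv2.resize(cv2.imread('pics/w4.png')[y:y+100,x:x+130],None,fx=6,fy=6,interpolation=cv2.INTER_CUBIC)[:, 190:590]
u,v=proj('s4',P)[0].astype(int);x=u-33;y=v-50;print('s',x,y)
out[:600,400:]=cv2.resize(cv2.imread('pics/s4.png')[y:y+100,x:x+67],None,fx=6,fy=6,interpolation=cv2.INTER_CUBIC)[:,:400]
cv2.imwrite('pics/m4.png',out)
E
```

```text
t: 9.05
position: [0.5746, -0.1837, 0.2162]
tool_rot: [[-0.267, 0.963, 0.047], [0.964, 0.267, 0.013], [0.0, 0.049, -0.999]]
ft_force: [0.7, -0.4, 1.1]
grip_width: 0.178
wrist ['intrinsics', 'hand_eye'] [ 0.549 -0.115  0.345] 9.05
side ['intrinsics', 'eye', 'attitude'] [0.3   0.68  0.804] 9.1
tip [ 0.57856584 -0.18469013  0.13081866]
[-0.05648915  0.00667718  0.99860622]
[[254.8 201.1]
 [254.2 232.6]
 [252.8 301.6]
 [250.8 177.2]]
[[284.1  95.9]
 [286.2  77.7]
 [288.9  54.9]
 [283.7 110.9]]
w 189 151
s 251 45
```

View pics/m4.png

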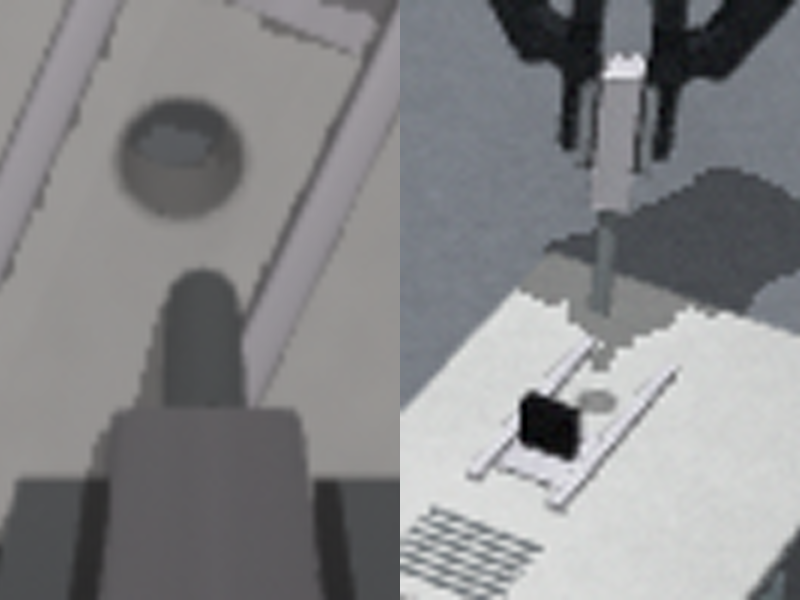

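Measured against predicted: the tip is at px (254.5,201) against (254.8,201.1), and the hole at (251,177.3) against (250.8,177.2). The side view agrees as well. So the stylus pose model holds; the tilt is 3°, which the hole's clearance tolerates. Aligning, then descending.

```bash
python3 -m handwheel '[[[-0.2,0.5,-1,0,0],[0,0,-1,0,0],[0,0,-0.5,0,0],[0,0,0,0,0],[0,0,0,0,0]]]'
python3 - <<'E'
from h import *
t,R=tip();print('tip',t,'axis',R@Rg.T@np.array([0,0,1.]));print((np.array([.5768,-.18,.062])-t)*100)
E
```

```text
t: 9.57
position: [0.5743, -0.1786, 0.1924]
tool_rot: [[-0.268, 0.962, 0.053], [0.963, 0.268, 0.01], [-0.004, 0.054, -0.999]]
ft_force: [0.3, 0.5, 0.3]
grip_width: 0.174
tip [ 0.57842991 -0.1795391   0.10662375] axis [-0.06141227  0.00925379  0.998295  ]
[-0.1629911  -0.04608952 -4.46237476]
```

```bash
python3 -m handwheel '[[[-0.2,0,-0.5,0,0],[0,0,-0.6,0,0],[0,0,0,0,0],[0,0,0,0,0]]]'
python3 - <<'E'
from h import *
t,R=tip();print('tip',t,'axis',R@Rg.T@np.array([0,0,1.]));print((np.array([.5768,-.18,.062])-t)*100)
E
```

```text
t: 9.9
position: [0.5722, -0.179, 0.1805]
tool_rot: [[-0.268, 0.962, 0.053], [0.964, 0.267, 0.01], [-0.005, 0.054, -0.999]]
ft_force: [-0.6, -0.6, 0.4]
grip_width: 0.18
tip [ 0.57638765 -0.17989749  0.09470386] axis [-0.06176394  0.00958166  0.99827021]
[ 0.04123464 -0.01025088 -3.27038574]
```

Well centred, with the tip 5 mm above the mouth. Going in.

```bash
python3 -m handwheel '[[[0.05,0,-0.7,0,0],[0,0,-0.7,0,0],[0,0,-0.5,0,0],[0,0,0,0,0]]]'
python3 - <<'E'
from h import *
t,R=tip();print('tip',t,'axis',R@Rg.T@np.array([0,0,1.]));print((np.array([.5768,-.18,.062])-t)*100)
E
```

```text
t: 10.23
position: [0.5729, -0.1792, 0.1598]
tool_rot: [[-0.267, 0.962, 0.054], [0.964, 0.267, 0.009], [-0.005, 0.054, -0.999]]
ft_force: [-0.7, -0.5, -1.3]
grip_width: 0.178
tip [ 0.57712951 -0.18014167  0.07401186] axis [-0.0623523   0.00993537  0.99823017]
[-0.03295077  0.01416654 -1.20118561]
```

```bash
python3 -m handwheel '[[[0,0,-0.5,0,0],[0,0,-0.4,0,0],[0,0,0,0,0]]]' 80
python3 - <<'E'
from h import *
t,R=tip();print('tip',t)
E
python3 -m handwheel '[[[0,0,-0.4,0,0],[0,0,-0.3,0,0]]]'
python3 - <<'E'
from h import *
t,R=tip();print('tip',t)
E
```

```text
t: 10.48
position: [0.5731, -0.1793, 0.1501]
tool_rot: [[-0.267, 0.962, 0.054], [0.964, 0.267, 0.009], [-0.006, 0.055, -0.998]]
ft_force: [-0.8, -0.1, 2.1]
grip_width: 0.176
tip [ 0.57740316 -0.18030749  0.06423932]
t: 10.65
position: [0.5739, -0.1798, 0.1458]
tool_rot: [[-0.268, 0.962, 0.056], [0.963, 0.268, 0.008], [-0.007, 0.056, -0.998]]
ft_force: [-8.0, 2.8, 20.7]
grip_width: 0.176
tip [ 0.57834112 -0.18090773  0.06002458]
```

On the stop, at 20.7 N. Now settling to a steady hold.

```bash
python3 -m handwheel '[[[0,0,-0.1,0,0],[0,0,-0.1,0,0],[0,0,-0.1,0,0]]]'
python3 - <<'E'
from h import *
for i in range(4):
    snap('side' if i%2 else 'wrist','f%d'%i); s=monitor.read_state();print(s['position'],s['ft_force'])
t,R=tip();print('tip',t,R@Rg.T@np.array([0,0,1.]))
P=[t,t+.052*(R@Rg.T@np.array([0,0,1.])),[.576,-.18,.09]];print(proj('f2',P),proj('f3',P))
u,v=proj('f2',P)[2].astype(int);print(u,v)
x=u-50;y=v-50
o=np.zeros((600,800,3),np.uint8)
o[:,:400]=cv2.resize(cv2.imread('pics/f2.png')[v-60:v+60,u-40:u+40],(400,600),interpolation=cv2.INTER_CUBIC)
u,v=proj('f3',P)[2].astype(int)
o[:,400:]=cv2.resize(cv2.imread('pics/f3.png')[v-70:v+50,u-40:u+40],(400,600),interpolation=cv2.INTER_CUBIC)
cv2.imwrite('pics/m5.png',o)
E
```

```text
t: 10.9
position: [0.5741, -0.1798, 0.1462]
tool_rot: [[-0.268, 0.962, 0.055], [0.963, 0.268, 0.008], [-0.007, 0.056, -0.998]]
ft_force: [-2.7, 1.7, 7.5]
grip_width: 0.175
wrist ['intrinsics', 'hand_eye'] [ 0.547 -0.11   0.275] 10.9
[ 0.5740838  -0.17977682  0.14619638] [-2.83053904  1.28856611  7.34431693]
side ['intrinsics', 'eye', 'attitude'] [0.3   0.68  0.804] 10.95
[ 0.5740823  -0.17975162  0.14620875] [-2.99963222  1.11863985  5.52095903]
wrist ['intrinsics', 'hand_eye'] [ 0.547 -0.11   0.275] 11.0
[ 0.57408498 -0.17978169  0.14620597] [-3.29481207  1.62823789  6.41455561]
side ['intrinsics', 'eye', 'attitude'] [0.3   0.68  0.804] 11.05
[ 0.5740806  -0.17973745  0.14618866] [-3.83403011  1.06574081  6.41672274]
tip [ 0.57848121 -0.18081223  0.06038233] [-0.06401242  0.01132931  0.99811024]
[[254.5 200.3]
 [253.8 231.5]
 [253.4 215.2]] [[282.4 120. ]
 [284.5 103.6]
 [283.7 110.9]]
253 215
```

View pics/m5.png

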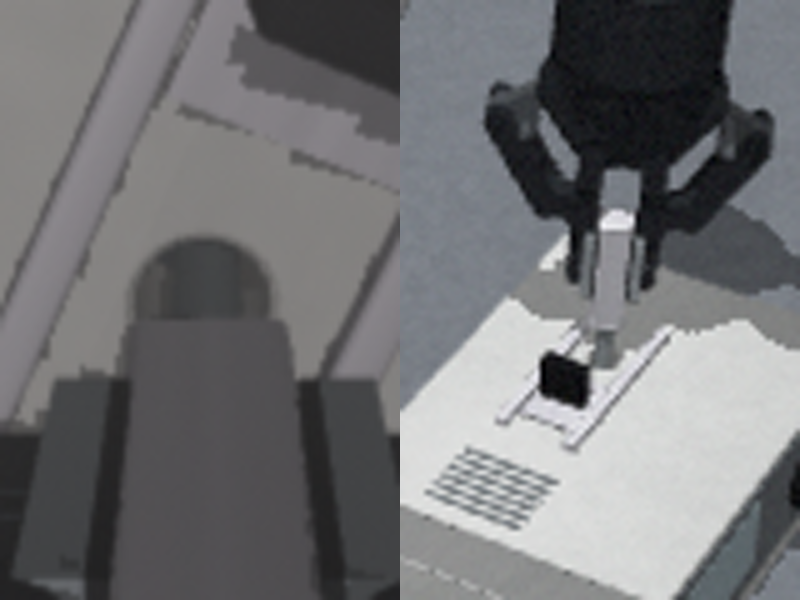

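The shaft stands in the hole, with clear gaps on both sides at the mouth (200,275), and the shutter is still open. The hold is only about 6 N, so I'll add some margin.

```bash
python3 -m handwheel '[[[0,0,-0.22,0,0],[0,0,-0.22,0,0],[0,0,-0.22,0,0],[0,0,-0.22,0,0]]]'
python3 - <<'E'
from h import *
for i in range(8):
    optics.read_camera('side'); s=monitor.read_state();print(s['position'].round(4),s['ft_force'].round(1))
print('tip',tip()[0],s['grip_width'],s['t'])
E
```

```text
t: 11.43
position: [0.5744, -0.1799, 0.1461]
tool_rot: [[-0.27, 0.961, 0.055], [0.963, 0.27, 0.007], [-0.008, 0.055, -0.998]]
ft_force: [-6.4, 2.6, 14.0]
grip_width: 0.173
[ 0.5744 -0.1799  0.146 ] [-6.5  2.5 13.2]
[ 0.5744 -0.1799  0.146 ] [-6.5  2.3 15.1]
[ 0.5745 -0.1799  0.146 ] [-6.2  2.9 14.2]
[ 0.5744 -0.1799  0.146 ] [-6.2  1.9 14.2]
[ 0.5744 -0.1799  0.146 ] [-6.6  2.2 12.3]
[ 0.5744 -0.1799  0.146 ] [-6.5  3.1 13.4]
[ 0.5744 -0.1799  0.146 ] [-6.4  2.8 13.9]
[ 0.5744 -0.1799  0.146 ] [-5.4  3.2 13.3]
tip [ 0.57878288 -0.18106893  0.06021638] 0.17401240146614327 11.8333
```

```bash
python3 -c "from workcell import ctrl; print(ctrl.close_job())"
```

```text
the job is handed in; nothing more can be done
None
```

I slid the shutter open, took the white square-handled stylus from the block, and handed the job in at 11.8 s with the stylus holding the reset button down. `close_job` reports no verdict, so the checks below are my own.

- **Shutter:** I dragged it 38 mm until it met the end stop (about 9 N). The plate centre then measured about 39 mm from the hole, and it still looked open in the last picture.
- **Button:** The push held steady at 12–15 N upwards for 0.4 s. The height changed by only about 0.2 mm between 6 N and 14 N, so the button is on its rigid stop.
- **Stylus:** It is still gripped, at an opening of about 15 mm with an 80 N grip setting. The tip is about 3 mm from the hole's centre.

**Small disagreements:**
- The computed tip height is 60 mm where 62 mm is expected, within the roughly 2 mm calibration error.
- The stylus leans about 4°, and a steady side force of about 7 N remains, probably the shaft leaning on the hole wall or the tip rubbing on the button.
- The shutter moved about 4 mm further than I expected from its estimated starting point.

I did not re-measure the bystanders at the end. No contact with them was planned and I saw no contact force on the way.

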